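# Start and drive home the last self-tapping screw of a rod foot

## Robot

A 6-joint arm with a two-finger parallel gripper is mounted at the origin on a cart in front of the work surface, level with it; the furniture and walls round the work are solid. World frame = base frame: x ahead of the robot, y to its left, z up, the work surface at z = 0. Lengths are in mm, angles in rad, forces in N, time in s.
With the tool pointing down it reaches from about 275 to 1000 mm from the base axis. Payload 8.4 kg.
Tool frame: the origin (TCP) lies at the very end of the fingers, on their centre line; the grasp point (between the pads) lies 19 mm behind it; z points along the fingers, y is the line along which they close (so a half turn about z gives the same grasp; the last joint's range is limited). The gripper opens to 85 mm and grips with 20 to 120 N. Pads are 22 mm wide; open, the fingers measure 114 mm over their backs; the gripper's body (76 mm by 85 mm) begins 54 mm behind the grasp point. The pads swing forward as they close: fully open they stand 13 mm farther back than shut.
Start: joints at [1.313, 0.353, 1.633, -0, 1.155, -0.002], TCP at [158.136, 604.666, 231.281] pointing down, gripper open.
Joint ranges: [-2.63, 2.63], [-0.92, 2.1], [0.06, 2.66], [-1.3, 4.44], [0, 2.69], [-3.02, 3.02]. Speed limits (rad/s): [2.22, 2.22, 2.79, 3.14, 3.14, 3.14].

## Interface

Orientations are given as [roll, pitch, yaw] about the fixed x, y, z axes, in that order (R = Rz(yaw) Ry(pitch) Rx(roll)).
In Python, from rig import sensors, grab_frame, camera_params, order gives the robot as it stands. The module is installed in compiled form; this text tells all that it offers.
- The arm moves only by the tool move_arm, never from a script. Its argument "motion" is a list of rows, each a list of 7 numbers: the turn, a rotation vector about the tool's x, y, z in parts of the range, where 1.0 means 90 degrees, then the shift along the tool's x, y, z in normalised numbers (1 is 0.6 m), then the finger opening in m, from 0 to 0.0854. A call has 1 to 8 rows; each row is the pose to reach, as a shift and turn from the pose commanded when the call began, along the tool's axes at that moment; what a row does not reach only later rows make up. A row lasts 1/8 s, in which the tool goes at most 62.5 mm and 10.7 degrees, less where a joint would pass 70% of its speed; a pose out of reach is approached as far as the arm can. A call with a gripper value outside its range is refused whole. The fingers move at their own pace and stop on an object; "grip_force" is the grip in N (left out, the last holds). Time passes only in rows, so rows that repeat a pose let the fingers close. It gives the time, the measured TCP pose, the force, the opening and the grip force at its end, in the units of the state.
- sensors.sense(): the state, without advancing time (a new reading comes with each control period).
- grab_frame(name): name is "scene" or "top"; returns (picture, depth): 400x640x3 uint8, red, green, blue; 400x640 float32, mm along the optical axis (not along the pixel's ray), 0 where there is no reading.
- camera_params(name): a dict with "camera_matrix" (3x3 intrinsics, pixels), "world_from_camera" (4x4, takes a point from camera to world coordinates). Camera axes: x right, y down, z forward; pixel columns grow to the right and rows downward; lengths in mm; the calibration is good to about 2 mm. A picture is of the moment at which its call begins. camera_params takes no time and is no camera call.
- order.sign_off(): hands the job in; it is judged then, once.
The state is a dict: "clock": time; "qpos": joint angles; "qvel": joint speeds; "joint_efforts": joint torques, N m; "eef_pos": TCP position; "tcp_rot": TCP orientation; "contact_force": force on the tool from outside, world axes, zero at the start; "wrist_torque": the same for the moment, N m; "opening": opening from 0.0 (shut) to 1.0 (fully open); "grasp_force": force on a finger pad.
Only numpy, scipy, OpenCV 4.12 (cv2) and the standard library are available. Lean on these libraries where they do the work, as an engineer would, in place of code of your own. Each camera call takes 0.05 s, during which the arm holds its last target. There are 200 camera calls.

## Task

The foot for a support rod is fastened to its plastic base by four self-tapping hexagon screws, and one of them still stands proud. Take the large nut driver from the rack, set it over that screw and press down firmly while turning clockwise until the screw cuts its first thread, then drive it until its flange is down on the foot, without reaming out or cracking the plastic. Hang the driver back in the rack, and leave the small driver in its hole.

Things in the scene. Friction and masses are not known exactly. Their poses are not given: they have to be found in the camera images.
- nut_driver: Large nut driver, 92 mm long, 0.11 kg, hanging upright in the rack: black hexagonal handle, 13 mm shank, round steel socket of 20 mm outside diameter. Origin: centre of the socket's mouth, z up the driver. The socket's hexagon (14.2 mm across flats, 11.5 mm deep) has flats facing x, -x and every 60 degrees. Left alone on a screw it stays standing.
- nut_driver_grip (a point): Where to hold the large driver: on its axis, 70 mm above the socket's mouth. The handle is a hexagon 33 mm across its flats, which face the driver's x, -x and every 60 degrees; it is 42 mm tall, from 24 mm below to 18 mm above this point.
- small_driver: Small nut driver like the other, but with a thin 8 mm shank and a 14 mm socket, too small for the screw (handle 32 mm across flats). Origin: centre of the socket's mouth, z up.
- driver_rack: White sheet-metal rack, 70 x 205 x 62 mm, fixed: a top plate 5 mm thick with three round 29 mm holes, 62 mm apart along its y. Origin: middle of its underside. A driver hangs with the underside of its handle on the plate, socket 16 mm above the bench.
- rack_hole_0 (a point): Centre of a rack hole, on the top face (62 mm high).
- rack_hole_1 (a point): Centre of the middle rack hole, on the top face. It is free at the start.
- rack_hole_2 (a point): Centre of a rack hole, on the top face.
- foot: Rod foot, fixed: grey plastic base 200 x 200 x 22 mm, on it an aluminium flange 132 x 132 x 6 mm (top face 28 mm high) with a round rod boss 36 mm high in the middle. Screws at the four corners of the flange, 46 mm from the middle both ways; three are home. Origin: middle of the underside.
- screw: The screw that is not home, at any of the four corners: hexagon 13 mm across flats and 8 mm tall, bevelled at the top, on a round flange 21 mm across and 2.5 mm thick. The driver's socket, when down, rests on this flange. Origin: centre of the flange's underside, z up; hexagon flats face its x, -x and every 60 degrees. At the start the origin is 6 mm above the foot.
- screw_feed (a joint): How far the screw has gone in, m: 0 at the start, 0.006 with its flange on the foot; 6 mm a turn, clockwise from above. At first it bites only while turned (0.05 to 0.08 N m) under a downward push of about 13 N or more, otherwise it spins in place; the push needed falls to nothing over the first 2 mm. The plastic cracks at 30 N.
- screw_slip (a joint): How far the screw has spun in its hole without going in, rad, clockwise positive, 0 at the start. More than 4 rad in all reams the hole out; it also grows if the screw is turned on after it is home.
Mind the look-alikes: they are no part of the job. What is shaped like the nut_driver but blue or orange is not meant.

How it is judged (in metres and radians):
On the way, in this order (a step that is already met when the one before it is completed fails the run):
1. the large driver's socket is down over the head of the standing screw (horizontal distance between nut_driver and screw below 0.003 m and z of nut_driver in the frame of screw below 0.005 m), for 0.2 s.
2. the screw has cut its first thread (2 mm in) with the driver on it (all of step 1 and value of joint screw_feed above 0.002 m), for 0.2 s.
At the end, for the whole second after the job is handed in: The screw is in by more than 5.2 of its 6 mm; the large driver hangs at rest in a hole of the rack (within 8 mm of its centre, socket less than 21 mm above the bench, tilt under 0.15 rad); the small driver is within 15 mm of where it hung (value of joint screw_feed above 0.0052 m and (horizontal distance between nut_driver and rack_hole_0 below 0.008 m or horizontal distance between nut_driver and rack_hole_1 below 0.008 m or horizontal distance between nut_driver and rack_hole_2 below 0.008 m) and z of nut_driver in the frame of driver_rack below 0.021 m and angle between nut_driver's own z axis and vertical below 0.15 rad and linear speed of nut_driver below 0.03 m/s and distance of small_driver from where it was at the start of the episode below 0.015 m); the robot touches nothing.
It fails at once if the driver presses on the screw with more than 30 N (the plastic cracks) (contact force between nut_driver and screw above 30 N).
It fails at once if the screw spins more than 4 rad in its hole without going in (reamed out) (value of joint screw_slip above 4 rad).
It fails at once if the small driver is pulled out of the rack (distance of small_driver from where it was at the start of the episode above 0.03 m).
It also fails if it takes over 72 s, if anything falls off the work surface, if the arm or the gripper's body presses on something with over 40 N, if the wrist force passes 120 N, or if a joint passes its speed limit or range.

## Working session

There is one attempt and no reset: what is moved stays moved. The work goes in short steps, Python scripts to look and compute and a tool call to move; the robot and the scene stay as the last step left them, time stands still between calls to the robot, and variables do not carry over. Pictures are saved under pics/ and viewed, at most 10 in all, crops included, and the job is handed in when it is done.

Besides the shell and the picture viewer there is one more tool, called after "Emit:" in YAML: its name, and indented under it one key for each argument. move_arm: Moves the arm, as the interface text tells. Its arguments: {"type":"object","properties":{"motion":{"type":"array","items":{"type":"array","items":{"type":"number"}}},"grip_force":{"type":"number"}},"required":["motion"]}

```bash
mkdir -p pics; cat > h.py <<'E'
import numpy as np, cv2
from rig import sensors, grab_frame, camera_params, order
def snap(n,f):
    p,d=grab_frame(n); cv2.imwrite(f'pics/{f}.png',p[:,:,::-1]); np.save(f'pics/{f}.npy',d); return p,d
def w(n,u,v,z):  # world point from pixel, depth z
    c=camera_params(n);K=c['camera_matrix'];T=c['world_from_camera']
    return (T@np.r_[np.linalg.inv(K)@[u,v,1]*z,1])[:3]
def plane(n,u,v,h):  # pixel ray meets world z=h
    a=w(n,u,v,0);b=w(n,u,v,1000);return a+(b-a)*(h-a[2])/(b[2]-a[2])
def crop(f,x0,y0,x1,y1,s,o):
    i=cv2.imread(f'pics/{f}.png')[y0:y1,x0:x1];cv2.imwrite(f'pics/{o}.png',cv2.resize(i,None,fx=s,fy=s,interpolation=cv2.INTER_CUBIC))
E
python3 -c "
from h import *
snap('scene','s0');snap('top','t0')
i=np.hstack([cv2.imread('pics/s0.png'),cv2.imread('pics/t0.png')])
print(camera_params('top'),camera_params('scene'));s=sensors.sense();print(s)"
```

```text
{'camera_matrix': array([[502.80373573,   0.        , 316.46670801],
       [  0.        , 502.80373573, 205.55030951],
       [  0.        ,   0.        ,   1.        ]]), 'world_from_camera': array([[ 7.02318982e-03, -9.94469158e-01,  1.04793934e-01,
         4.02048870e+02],
       [-9.99653050e-01, -4.32182550e-03,  2.59827153e-02,
         1.63081697e+02],
       [-2.53861080e-02, -1.04940058e-01, -9.94154480e-01,
         9.70740303e+02],
       [ 0.00000000e+00,  0.00000000e+00,  0.00000000e+00,
         1.00000000e+00]])} {'camera_matrix': array([[380.51312925,   0.        , 314.04736511],
       [  0.        , 380.51312925, 203.09292174],
       [  0.        ,   0.        ,   1.        ]]), 'world_from_camera': array([[ 9.07509995e-01, -2.45837116e-01,  3.40572637e-01,
         2.01361817e+02],
       [-4.19645400e-01, -4.95951871e-01,  7.60216732e-01,
        -4.61055825e+02],
       [-1.79818525e-02, -8.32824024e-01, -5.53245695e-01,
         5.51741172e+02],
       [ 0.00000000e+00,  0.00000000e+00,  0.00000000e+00,
         1.00000000e+00]])}
{'clock': 0.1, 'qpos': array([ 1.31261753e+00,  3.53609654e-01,  1.63403877e+00,  3.88407245e-05,
        1.15524418e+00, -2.39293372e-03]), 'qvel': array([ 0.00016107, -0.00042086, -0.00119285,  0.00035959, -0.00145915,
       -0.00069203]), 'joint_efforts': array([-3.04595578e-04, -6.06352329e+01, -3.42821074e+01, -1.13608587e-04,
        4.02061210e-03, -2.17007477e-05]), 'eef_pos': array([158.00226142, 604.25200527, 230.62654053]), 'tcp_rot': array([-3.14029279e+00, -3.86253062e-05,  2.88579106e+00]), 'contact_force': array([ 1.11414042, -0.18313144, -0.09264482]), 'wrist_torque': array([ 0.02655948,  0.03155031, -0.01868291]), 'grasp_force': 0.0, 'opening': 0.9994218952148265}
```

View pics/t0.png

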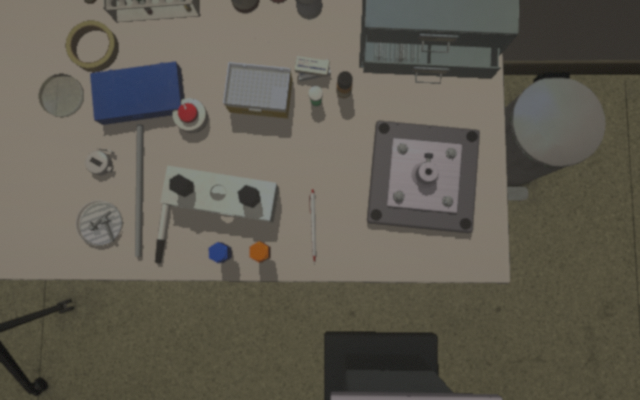

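View pics/s0.png

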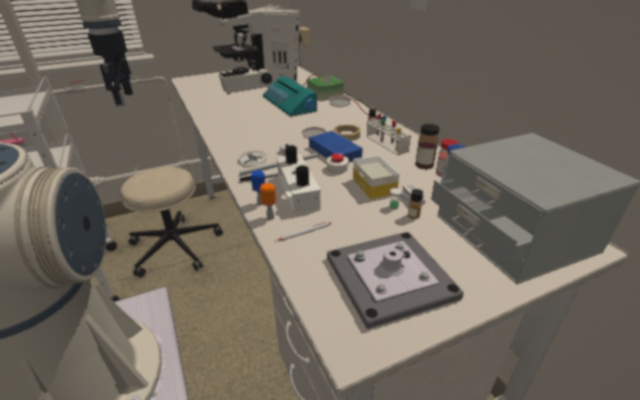

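The top view shows black handles at (181,185) and (249,196), with the rack's middle hole free at (217,191). The blue (219,252) and orange (260,252) drivers are look-alikes. The foot is centred at (428,172), with screws at (451,153), (395,149), (399,196) and (448,201). Next I'll enlarge the rack and the foot.

```bash
python3 -c "
from h import *
c=lambda f,x,y,w,h,s:cv2.resize(cv2.convertScaleAbs(cv2.imread(f'pics/{f}.png')[y:y+h,x:x+w],alpha=1.6),(0,0),fx=s,fy=s,interpolation=cv2.INTER_CUBIC)
a=np.hstack([c('s0',240,135,100,75,4),c('s0',335,230,100,75,4)])
b=np.hstack([c('t0',155,155,133,100,3),c('t0',375,125,100,75,4)[:, :400]])
b=np.hstack([cv2.resize(b,(800,300))])
cv2.imwrite('pics/c0.png',np.vstack([a,b]))
d=np.load('pics/t0.npy')
for u,v in [(181,185),(249,196),(451,153),(395,149),(399,196),(448,201),(428,172)]:
  z=np.median(d[v-1:v+2,u-1:u+2]);print(u,v,w('top',u,v,z).round(1))
d=np.load('pics/s0.npy')
"
```

```text
181 185 [528.2 422.7 106.9]
249 196 [509.2 302.9 107.6]
451 153 [600.5 -64.1  37.8]
395 149 [610.5  39.   26.6]
399 196 [518.1  34.8  44.6]
448 201 [509.9 -56.5  38.3]
428 172 [559.9 -15.6  63.4]
```

View pics/c0.png

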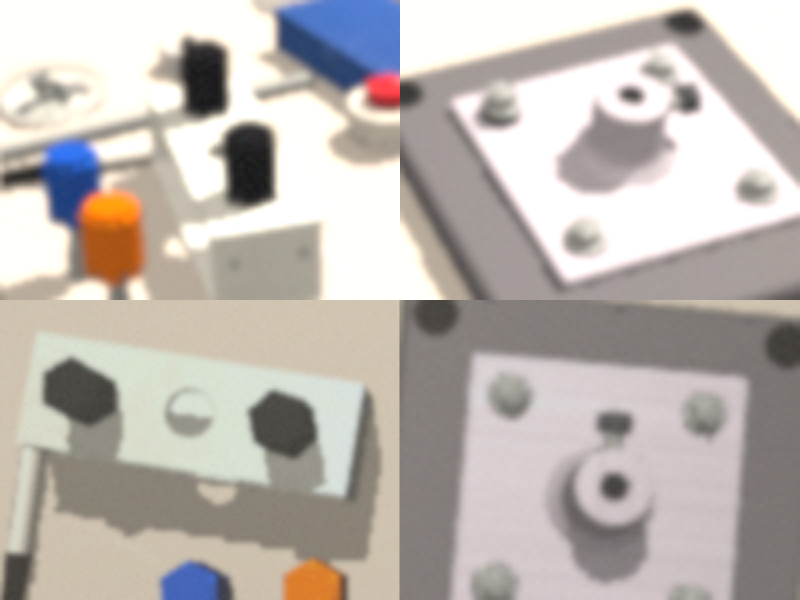

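The standing screw is the one at top pixel (399,196): its head reads about 44.6 mm high and it looks tallest in the scene crop. The rack's two black drivers can't be told apart yet, so I'll compare their shanks and handle sizes using averaged frames.

```bash
cat > m.py <<'E'
from h import *
T=np.mean([grab_frame('top')[0].astype(float) for _ in range(12)],0);S=np.mean([grab_frame('scene')[0].astype(float) for _ in range(6)],0)
np.save('pics/T.npy',T)
g=cv2.GaussianBlur(T.astype(np.float32).mean(2),(0,0),.6)
for u,v in [(181,185),(249,196)]:
    p=g[v-16:v+17,u-16:u+17]; P=cv2.resize(p,None,fx=8,fy=8,interpolation=cv2.INTER_CUBIC)
    bg=np.percentile(P,75); fg=np.percentile(P,3); sh=np.median(P)
    for th in (55,65,75):
        m=(P<th).astype(np.uint8);n,l,st,ce=cv2.connectedComponentsWithStats(m);k=l[132,132]
        cs=cv2.findContours((l==k).astype(np.uint8),0,2)[0];c=max(cs,key=cv2.contourArea)
        pts=np.array([plane('top',u-16+(q[0]+.5)/8-.5,v-16+(q[1]+.5)/8-.5,104)[:2] for q in c[:,0].astype(float)]).astype(np.float32)
        A=cv2.contourArea(pts);r=pts.mean(0); M=cv2.moments(pts);cx,cy=M['m10']/M['m00'],M['m01']/M['m00']
        d=pts-[cx,cy]; 
        ang=np.radians(np.arange(0,60)); wd=[np.mean([np.ptp(d@[np.cos(a+k*np.pi/3),np.sin(a+k*np.pi/3)]) for k in range(3)]) for a in ang]
        print(u,th,(round(fg),round(sh),round(bg)),'A',A.round(),'AFeq',np.sqrt(A/.866).round(2),'c',round(cx,1),round(cy,1),'flat dir deg',int(np.argmin(wd)),'w',round(min(wd),2),round(max(wd),2))
def e(I,x,y,w,h,s,a): return cv2.resize(np.clip(255*(I[y:y+h,x:x+w,::-1]/255)**a,0,255).astype(np.uint8),(0,0),fx=s,fy=s,interpolation=cv2.INTER_CUBIC)
a=e(S,250,140,80,60,5,.6);a2=e(T,160,160,80,60,5,.5)
b=e(T,385,183,28,21,14.2857,1);b2=e(T,235,180,80,60,5,.5)
cv2.imwrite('pics/c1.png',np.vstack([np.hstack([a,a2]),np.hstack([b[:300,:400],b2])]))
E
python3 m.py
```

```text
Traceback (most recent call last):
  File "m.py", line 15, in <module>
    print(u,th,(round(fg),round(sh),round(bg)),'A',A.round(),'AFeq',np.sqrt(A/.866).round(2),'c',round(cx,1),round(cy,1),'flat dir deg',int(np.argmin(wd)),'w',round(min(wd),2),round(max(wd),2))
                                                   ^^^^^^^
AttributeError: 'float' object has no attribute 'round'
```

```bash
sed -i "s/A.round()/round(A)/" m.py; python3 m.py
```

```text
181 55 (42, 103, 132) A 963 AFeq 33.34 c 527.4 423.1 flat dir deg 32 w 35.16 38.34
181 65 (42, 103, 132) A 1075 AFeq 35.24 c 527.3 423.0 flat dir deg 31 w 36.96 40.33
181 75 (42, 103, 132) A 1173 AFeq 36.81 c 527.1 422.9 flat dir deg 32 w 38.64 42.02
249 55 (44, 110, 136) A 882 AFeq 31.92 c 508.9 303.5 flat dir deg 42 w 32.93 35.68
249 65 (44, 110, 136) A 986 AFeq 33.74 c 508.9 303.5 flat dir deg 42 w 34.84 37.44Traceback (most recent call last):
  File "m.py", line 11, in <module>
    pts=np.array([plane('top',u-16+(q[0]+.5)/8-.5,v-16+(q[1]+.5)/8-.5,104)[:2] for q in c[:,0].astype(float)]).astype(np.float32)
                  ~~~~~^^^^^^^^^^^^^^^^^^^^^^^^^^^^^^^^^^^^^^^^^^^^^^^^^^^
  File "h.py", line 9, in plane
    a=w(n,u,v,0);b=w(n,u,v,1000);return a+(b-a)*(h-a[2])/(b[2]-a[2])
                   ~^^^^^^^^^^^^
  File "h.py", line 6, in w
    c=camera_params(n);K=c['camera_matrix'];T=c['world_from_camera']
ValueError: time passes only in moves, steps and waits
```

```bash
python3 - <<'E'
s=open('h.py').read()
s=s.replace("def w(","from functools import lru_cache\ncp=lru_cache(None)(camera_params)\ndef w(").replace("c=camera_params(n)","c=cp(n)")
open('h.py','w').write(s)
E
python3 m.py | tail -3
```

```text
249 55 (44, 110, 136) A 882 AFeq 31.92 c 508.9 303.5 flat dir deg 42 w 32.93 35.65
249 65 (44, 110, 136) A 986 AFeq 33.74 c 508.9 303.5 flat dir deg 42 w 34.83 37.42
249 75 (44, 110, 136) A 1076 AFeq 35.25 c 508.7 303.5 flat dir deg 42 w 36.43 38.94
```

View pics/c1.png

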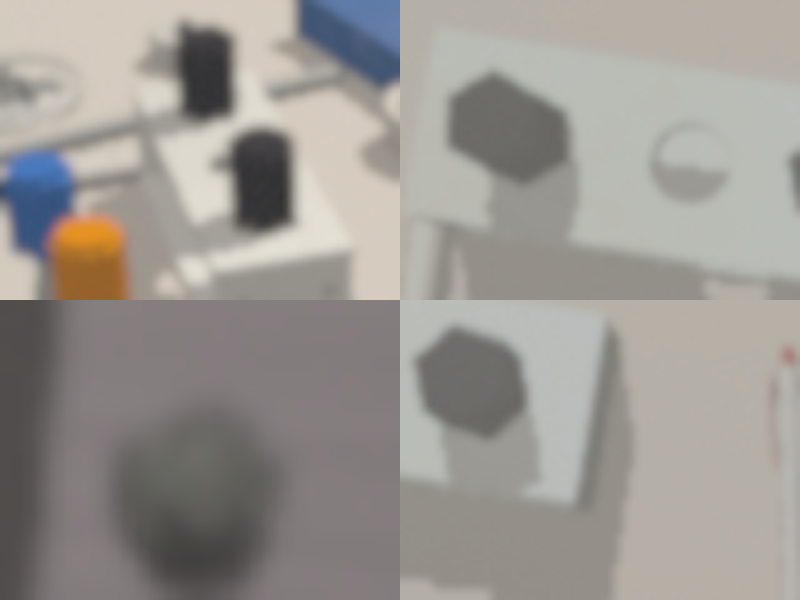

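The picture shows the hex outlines but no shanks, because the rack hides them. I'll fit a projected hex prism to each handle's edges to get across-flats width, yaw and centre.

```bash
cat > f.py <<'E'
from h import *
from scipy.optimize import least_squares
from scipy.ndimage import map_coordinates
T=np.load('pics/T.npy');g=cv2.GaussianBlur(T.astype(np.float32).mean(2),(0,0),.5)
c=cp('top');K=c['camera_matrix'];W=np.linalg.inv(c['world_from_camera'])
def proj(P): q=(K@(W[:3,:3]@P.T+W[:3,3:]));return (q[:2]/q[2]).T
def rays(u,v,R,n=180,r0=4):
    o=[];r=np.arange(r0,R,.1)
    for t in np.linspace(0,2*np.pi,n,endpoint=False):
        x=u+r*np.cos(t);y=v+r*np.sin(t);p=map_coordinates(g,[y,x],order=3);d=np.gradient(p);k=np.argmax(d)
        if d[k]>.8: o.append((x[k],y[k]))
    return np.array(o,np.float32)
def hexa(x,y,af,yaw,z):
    t=yaw+np.pi/6+np.arange(6)*np.pi/3;R=af/np.sqrt(3);return np.c_[x+R*np.cos(t),y+R*np.sin(t),np.full(6,z)]
if __name__=='__main__':
  for u,v,x,y in [(181,185,524,420),(249,196,507,303)]:
    E=rays(u,v,17)
    def res(p):
        h=cv2.convexHull(proj(np.vstack([hexa(*p,104),hexa(*p,62)])).astype(np.float32))
        return np.array([cv2.pointPolygonTest(h,(float(a),float(b)),True) for a,b in E])
    best=min((least_squares(res,[x,y,32.5,a],loss='soft_l1',f_scale=.3,diff_step=1e-4,x_scale=[1,1,1,.05]) for a in np.radians([0,15,30,45])),key=lambda s:s.cost)
    p=best.x;print(u,len(E),'xy',p[:2].round(1),'AF',p[2].round(2),'yaw',np.degrees(p[3]).round(1),'cost',round(best.cost,2),'med',np.median(abs(best.fun)).round(3))
E
python3 f.py
```

```text
181 180 xy [530.9 429.1] AF 30.97 yaw 30.8 cost 3.15 med 0.093
249 180 xy [511.8 306.7] AF 31.86 yaw 42.2 cost 0.87 med 0.064
```

The handle fit gives across-flats widths in a ratio of 1.03, as expected for 33 against 32 mm. So the large driver is the black one at (249,196), world ≈ (511.8,306.7), yaw 42.2°. I'll check that with the gripper opening when I grasp it.

```bash
cat > go.py <<'E'
import sys
from h import *
from scipy.spatial.transform import Rotation as Ro
# args: x y z ytool_deg -> turn z, tool shift from measured pose
s=sensors.sense();R=Ro.from_euler('xyz',s['tcp_rot']);M=R.as_matrix()
ya=np.degrees(np.arctan2(M[1,1],M[0,1]))
print('t',round(s['clock'],2),'pos',s['eef_pos'].round(2),'ya',ya.round(2),'tilt',M[:,2].round(4),'F',s['contact_force'].round(1),'Tq',s['wrist_torque'].round(3),'q6',s['qpos'][5].round(3),'op',(s['opening']*85.4).round(2),'g',s['grasp_force'].round(1))
if len(sys.argv)>4:
    x,y,z,a=map(float,sys.argv[1:5]);a=np.radians(a);tx=np.array([np.sin(a),-np.cos(a),0]);ty=np.array([np.cos(a),np.sin(a),0])
    Rt=np.c_[tx,ty,[0,0,-1]] if np.linalg.det(np.c_[tx,ty,[0,0,-1]])>0 else np.c_[-tx,ty,[0,0,-1]]
    print('rotvec',Ro.from_matrix(M.T@Rt).as_rotvec().round(4),'shift',(M.T@(np.array([x,y,z])-s['eef_pos'])/1000).round(4))
E
python3 go.py 511.5 306.5 170 42.2
python3 - <<'E'
# screw: centre of each head's outline in the top view
from f import *
for u,v,h in [(451,153,34),(395,149,34),(399,196,40),(448,201,34)]:
    p=g[v-9:v+10,u-9:u+10];bg=np.median(np.r_[p[0],p[:,0],p[:,-1]]);wt=np.clip(abs(p-bg)-8,0,None);Y,X=np.mgrid[v-9:v+10,u-9:u+10]
    m=(X-u)**2+(Y-v)**2<=81;wt=(wt>6)*m;uu,vv=(wt*X).sum()/wt.sum(),(wt*Y).sum()/wt.sum();print(u,v,round(uu,2),round(vv,2),wt.sum(),plane('top',uu,vv,h)[:2].round(1))
E
```

```text
451 153 450.62 153.76 87 [599.9 -64.3]
395 149 396.14 148.98 154 [608.9  37.8]
399 196 398.37 197.26 134 [516.3  35.3]
448 201 447.33 201.59 106 [509.3 -56.3]Traceback (most recent call last):
  File "go.py", line 7, in <module>
    print('t',round(s['clock'],2),'pos',s['eef_pos'].round(2),'ya',ya.round(2),'tilt',M[:,2].round(4),'F',s['contact_force'].round(1),'Tq',s['wrist_torque'].round(3),'q6',s['qpos'][5].round(3),'op',(s['opening']*85.4).round(2),'g',s['grasp_force'].round(1))
                                                                                                                                                                                                      ^^^^^^^^^^^^^^^^^^^^^^^^^
AttributeError: 'float' object has no attribute 'round'
```

```bash
sed -i "s/(s\['opening'\]\*85.4).round(2)/round(float(s['opening']*85.4),2)/; s/s\['grasp_force'\].round(1)/round(float(s['grasp_force']),1)/" go.py; python3 go.py 511.5 306.5 170 42.2
```

```text
t 2.8 pos [158.13 604.66 231.3 ] ya 75.34 tilt [-0.  0. -1.] F [ 0.6 -0.4  0.7] Tq [ 0.048  0.009 -0.058] q6 -0.002 op 85.86 g 0.0
rotvec [ 0.     -0.      0.5785] shift [-0.4173 -0.1991  0.0613]
```

Units first: shifts go in shares of 0.6 m and turns go in shares of 90 degrees. So -0.4173 m / 0.6 = -0.6955, -0.1991 m / 0.6 = -0.3318, 0.5785 rad / 1.5708 = 0.3683.

Emit:
move_arm:
  motion:
    - [0,0,0.3683,-0.6955,-0.3318,0.0333,0.0854]
    - [0,0,0.3683,-0.6955,-0.3318,0.0333,0.0854]
    - [0,0,0.3683,-0.6955,-0.3318,0.0333,0.0854]
    - [0,0,0.3683,-0.6955,-0.3318,0.0333,0.0854]
    - [0,0,0.3683,-0.6955,-0.3318,0.0333,0.0854]
    - [0,0,0.3683,-0.6955,-0.3318,0.0333,0.0854]
    - [0,0,0.3683,-0.6955,-0.3318,0.0667,0.0854]
    - [0,0,0.3683,-0.6955,-0.3318,0.1022,0.0854]
  grip_force: 25

```text
clock: 3.8
eef_pos: [514.5, 304.7, 170.6]
tcp_rot: [3.139, 0.001, 2.305]
contact_force: [-1.0, 1.1, -0.8]
opening: 1.001
grasp_force: 0.0
```

```bash
python3 go.py 511.5 306.5 71 42.2
```

```text
t 3.8 pos [514.52 304.73 170.58] ya 42.07 tilt [ 0.0029  0.0013 -1.    ] F [-1.   1.1 -0.8] Tq [-0.005  0.048  0.004] q6 -0.201 op 85.52 g 0.0
rotvec [ 0.003   0.001  -0.0023] shift [ 0.0034 -0.0014  0.0996]
```

Scaled: 0.099 m / 0.6 = 0.165, 0.08 m / 0.6 = 0.1333.

Emit:
move_arm:
  motion:
    - [0,0,0,0,0,0,0.0854]
    - [0,0,0,0,0,0.0667,0.0854]
    - [0,0,0,0,0,0.1333,0.0854]
    - [0,0,0,0,0,0.165,0.0854]
    - [0,0,0,0,0,0.165,0.0854]
    - [0,0,0,0,0,0.165,0.045]
    - [0,0,0,0,0,0.165,0.03]
    - [0,0,0,0,0,0.165,0.025]
  grip_force: 25

```text
clock: 4.8
eef_pos: [512.0, 306.8, 72.0]
tcp_rot: [3.14, 0.0, 2.307]
contact_force: [-1.5, -0.5, 21.4]
opening: 0.382
grasp_force: 28.7
```

```bash
python3 go.py 511.5 306.5 71 42.2
```

```text
t 4.8 pos [512.03 306.77  72.03] ya 42.2 tilt [ 1.4e-03  8.0e-04 -1.0e+00] F [-1.5 -0.5 21.4] Tq [-0.254  0.118 -0.027] q6 -0.199 op 32.63 g 28.7
rotvec [ 0.0016  0.0003 -0.0001] shift [ 0.0002 -0.0006  0.001 ]
```

Scaled: -1.047 rad / 1.5708 = -0.6665.

Emit:
move_arm:
  motion:
    - [0,0,0,0,0,0,0.07]
    - [0,0,-0.1082,0,0,0,0.07]
    - [0,0,-0.2228,0,0,0,0.07]
    - [0,0,-0.3374,0,0,0,0.07]
    - [0,0,-0.452,0,0,0,0.07]
    - [0,0,-0.5666,0,0,0,0.07]
    - [0,0,-0.6665,0,0,0,0.07]
    - [0,0,-0.6665,0,0,0,0.05]
  grip_force: 40

```text
clock: 5.8
eef_pos: [511.5, 306.4, 71.0]
tcp_rot: [-3.142, -0.0, -2.93]
contact_force: [0.4, -0.2, 0.3]
opening: 0.627
grasp_force: 0.0
```

Emit:
move_arm:
  motion:
    - [0,0,0,0,0,0,0.03]
    - [0,0,0,0,0,0,0.025]
    - [0,0,0,0,0,0,0.025]
    - [0,0,0,0,0,0,0.025]
  grip_force: 40

```text
clock: 6.3
eef_pos: [511.6, 306.5, 71.2]
tcp_rot: [3.142, 0.0, -2.929]
contact_force: [0.0, -1.7, 2.4]
opening: 0.384
grasp_force: 39.9
```

```bash
python3 -c "
from h import *
o=[]
for i in range(12): o.append(sensors.sense()['opening']*85.4);snap('scene','s1')
print(np.mean(o),np.std(o))
"; python3 go.py 511.5 306.5 71 102.2
```

```text
32.45066150231698 0.16114049852376136
t 6.9 pos [511.57 306.5   71.1 ] ya 102.19 tilt [ 2.e-04  1.e-04 -1.e+00] F [-0.2 -1.4  5.5] Tq [-0.175  0.04  -0.057] q6 -1.246 op 32.42 g 40.2
rotvec [ 0.      0.0002 -0.0002] shift [0.0001 0.     0.0001]
```

The opening reads 32.45 mm, which falls between the two handle sizes. Pulling the wrong driver can't be undone, so I'll briefly grip the other handle to compare.

Scaled: 0.1157 m / 0.6 = 0.1928, -0.0449 m / 0.6 = -0.0748, 0.2 rad / 1.5708 = 0.1273.

Emit:
move_arm:
  motion:
    - [0,0,0,0,0,0,0.0854]
    - [0,0,0,0,0,0,0.0854]
    - [0,0,0,0,0,-0.0833,0.0854]
    - [0,0,0,0,0,-0.1,0.0854]
    - [0,0,0.1273,-0.0367,0.0967,-0.1,0.0854]
    - [0,0,0.1273,-0.0748,0.1928,-0.1,0.0854]
    - [0,0,0.1273,-0.0748,0.1928,-0.1,0.0854]
    - [0,0,0.1273,-0.0748,0.1928,-0.0667,0.0854]

```text
clock: 7.9
eef_pos: [531.1, 429.3, 110.7]
tcp_rot: [3.141, 0.001, -3.128]
contact_force: [-0.8, -0.4, -0.9]
opening: 1.002
grasp_force: 0.0
```

Scaled: 0.04 m / 0.6 = 0.0667, 0.02 m / 0.6 = 0.0333.

Emit:
move_arm:
  motion:
    - [0,0,0,0,0,0.0333,0.0854]
    - [0,0,0,0,0,0.0667,0.0854]
    - [0,0,0,0,0,0.0667,0.05]
    - [0,0,0,0,0,0.0667,0.03]
    - [0,0,0,0,0,0.0667,0.025]
    - [0,0,0,0,0,0.0667,0.025]
    - [0,0,0,0,0,0.0667,0.025]
  grip_force: 40

```text
clock: 8.78
eef_pos: [531.5, 429.4, 71.9]
tcp_rot: [3.141, 0.001, -3.129]
contact_force: [0.1, 0.1, 5.9]
opening: 0.369
grasp_force: 40.1
```

```bash
python3 -c "
from h import *
o=[]
for i in range(12): o.append(sensors.sense()['opening']*85.4);snap('scene','s2')
print(np.mean(o),np.std(o))
"; python3 go.py 511.5 306.5 71 102.2
```

```text
31.46607231738676 0.15369604740718523
t 9.38 pos [531.54 429.45  72.01] ya 90.73 tilt [ 0.0014  0.001  -1.    ] F [-0.1 -1.7  5.3] Tq [-0.13   0.     0.021] q6 -0.906 op 31.48 g 40.1
rotvec [ 0.0008  0.0015 -0.2002] shift [ 0.0216 -0.1227  0.0009]
```

The other handle reads 31.47 mm, so it is the small driver and (249,196) is the large one. Going back to it.

Scaled: -0.1228 m / 0.6 = -0.2047, -0.06 m / 0.6 = -0.1, -0.2 rad / 1.5708 = -0.1273.

Emit:
move_arm:
  motion:
    - [0,0,0,0,0,0,0.0854]
    - [0,0,0,0,0,0,0.0854]
    - [0,0,0,0,0,-0.0833,0.0854]
    - [0,0,0,0,0,-0.1,0.0854]
    - [0,0,-0.1273,0.018,-0.1023,-0.1,0.0854]
    - [0,0,-0.1273,0.036,-0.2047,-0.1,0.0854]
    - [0,0,-0.1273,0.036,-0.2047,-0.1,0.0854]
    - [0,0,-0.1273,0.036,-0.2047,-0.0667,0.0854]

```text
clock: 10.38
eef_pos: [512.1, 306.3, 112.0]
tcp_rot: [3.14, 0.003, -2.93]
contact_force: [-0.5, 0.3, -0.3]
opening: 0.997
grasp_force: 0.0
```

Scaled: 0.04 m / 0.6 = 0.0667, 0.02 m / 0.6 = 0.0333.

Emit:
move_arm:
  motion:
    - [0,0,0,0,0,0.0333,0.0854]
    - [0,0,0,0,0,0.0667,0.0854]
    - [0,0,0,0,0,0.0667,0.0854]
    - [0,0,0,0,0,0.0667,0.04]
    - [0,0,0,0,0,0.0667,0.03]
    - [0,0,0,0,0,0.0667,0.025]
    - [0,0,0,0,0,0.0667,0.025]
    - [0,0,0,0,0,0.0667,0.025]
  grip_force: 60

```text
clock: 11.38
eef_pos: [511.3, 306.2, 71.8]
tcp_rot: [3.141, 0.001, -2.929]
contact_force: [-0.9, -1.0, 5.6]
opening: 0.379
grasp_force: 59.4
```

```bash
python3 go.py 516.8 34.8 170 162.2
```

```text
t 11.38 pos [511.34 306.21  71.83] ya 102.18 tilt [ 1.e-03  6.e-04 -1.e+00] F [-0.9 -1.   5.6] Tq [-0.081  0.2    0.024] q6 -1.246 op 32.34 g 59.4
rotvec [-2.0000e-04  1.2000e-03 -1.0475e+00] shift [ 0.0518 -0.2664 -0.0983]
```

Scaled: -0.2664 m / 0.6 = -0.444, 0.0518 m / 0.6 = 0.0863, -0.89 rad / 1.5708 = -0.5666.

Emit:
move_arm:
  motion:
    - [0,0,0,0,0,-0.05,0.025]
    - [0,0,0,0,0,-0.1333,0.025]
    - [0,0,0,0,0,-0.1633,0.025]
    - [0,0,-0.1082,0.0167,-0.0833,-0.1633,0.025]
    - [0,0,-0.2228,0.0367,-0.1833,-0.1633,0.025]
    - [0,0,-0.3374,0.055,-0.2833,-0.1633,0.025]
    - [0,0,-0.452,0.0733,-0.3833,-0.1633,0.025]
    - [0,0,-0.5666,0.0863,-0.444,-0.1633,0.025]
  grip_force: 60

```text
clock: 12.38
eef_pos: [515.9, 32.6, 168.4]
tcp_rot: [3.141, -0.001, -2.049]
contact_force: [0.1, 0.5, -1.1]
opening: 0.38
grasp_force: 59.7
```

Scaled: 0.05 m / 0.6 = 0.0833, 0.025 m / 0.6 = 0.0417, -0.157 rad / 1.5708 = -0.0999.

Emit:
move_arm:
  motion:
    - [0,0,-0.0999,0,0,0,0.025]
    - [0,0,-0.0999,0,0,0.0417,0.025]
    - [0,0,-0.0999,0,0,0.0833,0.025]
    - [0,0,-0.0999,0,0,0.0833,0.025]

```text
clock: 12.88
eef_pos: [514.6, 34.5, 117.1]
tcp_rot: [3.137, -0.002, -1.898]
contact_force: [-0.7, -0.5, -0.8]
opening: 0.376
grasp_force: 59.8
```

```bash
python3 go.py 516.8 34.8 120 162.2; python3 -c "
from h import *
snap('scene','s3');snap('top','t3')
c=lambda f,x,y,w,h,s:cv2.resize(cv2.convertScaleAbs(cv2.imread(f'pics/{f}.png')[y:y+h,x:x+w],alpha=1.6),(0,0),fx=s,fy=s,interpolation=cv2.INTER_CUBIC)
cv2.imwrite('pics/c3.png',np.hstack([c('s3',320,200,80,100,5),c('t3',360,130,80,100,5)]))"
```

```text
t 12.88 pos [514.62  34.5  117.07] ya 161.25 tilt [-4.5e-03 -3.0e-04 -1.0e+00] F [-0.7 -0.5 -0.8] Tq [-0.033  0.008  0.024] q6 -2.75 op 32.13 g 59.8
rotvec [ 0.0042 -0.0017 -0.0166] shift [-0.001  -0.002  -0.0029]
```

View pics/c3.png

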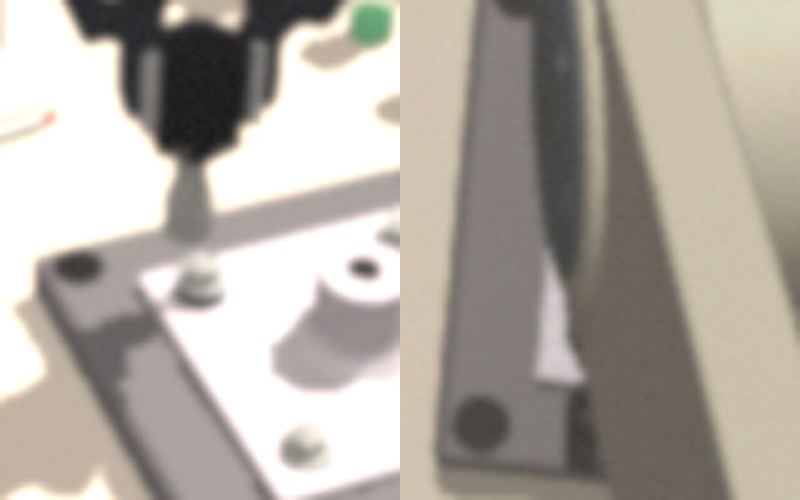

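The scene crop shows the socket mouth near pixel (357.4,247) and the screw head's top near (360,252), flange near (359.7,258). I'll compare these with the projected positions.

```bash
python3 go.py 516.8 34.8 120 162.2; python3 -c "
from h import *
s=sensors.sense();e=s['eef_pos']
c=cp('scene');K=c['camera_matrix'];W=np.linalg.inv(c['world_from_camera'])
P=lambda p:(lambda q:(q[:2]/q[2]).round(2))(K@(W@np.r_[p,1])[:3])
m=e-[0,0,55];print('mouth',m.round(1),P(m),'shank top',P(m+[0,0,44]),'handle top',P(m+[0,0,88]))
S=np.array([516.8,34.8,34.]);print('screw top',P(S+[0,0,10.5]),'flange top',P(S+[0,0,2.5]),'flange base',P(S))
for d in np.eye(3)[:2]: print('per mm',(P(S+10*d)-P(S))/10)
I=cv2.imread('pics/s3.png').astype(float).mean(2)
for r in list(range(236,264,2)): print(r,I[r,346:374].astype(int))
"
```

```text
t 12.97 pos [516.45  34.7  119.1 ] ya 161.26 tilt [-6.e-04 -0.e+00 -1.e+00] F [ 0.6  0.8 -1.4] Tq [0.013 0.024 0.04 ] q6 -2.75 op 32.08 g 59.8
rotvec [ 0.0005 -0.0002 -0.0164] shift [-0.0002 -0.0003 -0.0009]
mouth [516.4  34.7  64.1] [357.79 244.87] shank top [358.83 227.16] handle top [359.95 208.22]
screw top [357.47 252.32] flange top [357.29 255.33] flange base [357.24 256.27]
per mm [ 0.427 -0.144]
per mm [-0.248 -0.295]
236 [183 183 183 183 183 182 175 158 126  94  78  76  75  76  90 124 158 177
 183 183 183 184 183 183 184 183 184 183]
238 [183 183 183 183 182 177 162 131  99  82  79  78  76  75  83 108 142 170
 181 183 183 183 183 182 181 179 177 175]
240 [183 183 182 183 182 174 151 116  87  79  78  76  76  76  82 101 132 160
 173 174 171 165 159 154 147 139 131 125]
242 [183 183 183 183 181 173 149 112  84  78  77  75  76  77  80  90 108 125
 128 125 120 115 111 107 105 104 103 103]
244 [180 178 176 175 169 158 132  99  79  75  74  75  74  76  78  84  93 100
 103 103 103 102 102 103 103 102 102 103]
246 [144 136 130 125 119 112 100  86  79  76  74  74  75  76  78  86  94 10
[... 295 characters left out ...]
103 106 107 111 116 118 121 124 125 127 131 137 143 145 147 154
 166 174 178 179 179 180 181 181 181 181]
254 [105 112 128 142 150 157 164 166 159 143 124 109 108 116 122 125 128 139
 157 171 177 179 179 180 180 181 181 182]
256 [104 114 137 160 173 178 177 170 150 120  96  86  87  90  94 101 114 134
 152 167 176 180 180 180 180 180 182 182]
258 [ 92  87  99 128 153 164 161 142 114  86  75  79  88  95 100 111 119 126
 136 156 174 181 180 180 180 180 181 181]
260 [ 98  90  83  91 109 123 129 125 113  97  82  72  68  68  72  78  92 111
 139 164 177 182 182 181 180 180 180 181]
262 [ 86  84  77  71  76  94 118 140 150 148 145 143 141 139 140 148 159 169
 175 179 180 182 182 182 182 181 181 180]
```

```bash
cat > plate.py <<'E'
from h import *
from scipy.optimize import minimize
from scipy.ndimage import map_coordinates
imgs={'top':np.load('pics/T.npy').mean(2),'scene':cv2.imread('pics/s0.png').astype(float).mean(2)}
def P(n,X):
    c=cp(n);W=np.linalg.inv(c['world_from_camera']);q=c['camera_matrix']@(W[:3,:3]@X.T+W[:3,3:]);return q[:2]/q[2]
t=np.linspace(-.93,.93,150);o=np.ones_like(t)
def loop(p,half,z):
    x,y,a=p;L=np.hstack([[t*half,-half*o],[t*half,half*o],[-half*o,t*half],[half*o,t*half]])
    return np.c_[x+np.cos(a)*L[0]-np.sin(a)*L[1],y+np.sin(a)*L[0]+np.cos(a)*L[1],np.full(L.shape[1],z)]
def S(n,p,h,z): u,v=P(n,loop(p,h,z));return map_coordinates(imgs[n],[v,u],order=1)
for n in imgs:
  for half,z in ((66,28),(100,22)):
    f=lambda p:-(S(n,p,half-1.5,z)-S(n,p,half+1.5,z)).mean()*(1 if half==66 else -1)
    b=min((minimize(f,[559+dx,-15+dy,-.1+da],method='Nelder-Mead',options={'initial_simplex':np.array([559+dx,-15+dy,-.1+da])+np.vstack([np.zeros(3),np.diag([4,4,.05])])}) for dx in(-4,4) for dy in(-4,4) for da in(-.03,.03)),key=lambda r:r.fun)
    x,y,a=b.x;C=np.array([x,y]);R=np.array([[np.cos(a),-np.sin(a)],[np.sin(a),np.cos(a)]])
    print(n,half,b.fun.round(1),b.x.round(3),'corner',(C+R@[-46,46]).round(2))
E
python3 plate.py
```

```text
top 66 -28.0 [ 5.61403e+02 -1.54980e+01 -9.60000e-02] corner [520.02  34.69]
top 100 -24.1 [ 5.59702e+02 -1.43800e+01 -9.50000e-02] corner [518.28  35.78]
scene 66 -32.9 [ 5.62983e+02 -1.67310e+01 -9.80000e-02] corner [521.71  33.55]
scene 100 -21.6 [ 5.56509e+02 -3.01970e+01 -9.70000e-02] corner [515.19  20.05]
```

The plate edges in both cameras put the screw at about (520.7,34.2), 4 mm further in x. Shifting there and lowering to just above it.

Emit:
move_arm:
  motion:
    - [0,0,0,-0.0012,-0.0065,0,0.025]
    - [0,0,0,-0.0012,-0.0065,0.0133,0.025]
    - [0,0,0,-0.0012,-0.0065,0.0267,0.025]
    - [0,0,0,-0.0012,-0.0065,0.0267,0.025]
    - [0,0,0,-0.0012,-0.0065,0.0267,0.025]

```text
clock: 13.6
eef_pos: [520.3, 34.1, 102.9]
tcp_rot: [3.141, -0.0, -1.898]
contact_force: [0.1, -0.4, -1.4]
opening: 0.379
grasp_force: 59.8
```

```bash
python3 go.py 520.7 34.2 90 162.2; python3 -c "
from h import *
S=np.mean([grab_frame('scene')[0].astype(float) for _ in range(4)],0)
I=np.clip(1.3*S[225:275,325:392,::-1],0,255).astype(np.uint8);cv2.imwrite('pics/c4.png',cv2.resize(I,None,fx=11,fy=11,interpolation=cv2.INTER_CUBIC))
c=cp('scene');K=c['camera_matrix'];W=np.linalg.inv(c['world_from_camera']);e=sensors.sense()['eef_pos']
P=lambda p:(lambda q:((q[:2]/q[2]-[325,225]+.5)*11).round(0))(K@(W@np.r_[p,1])[:3])
print('mouth',P(e-[0,0,55]),'flange base',P([520.7,34.2,34]),'plate corner')"
```

```text
t 13.6 pos [520.32  34.08 102.86] ya 161.26 tilt [-4.e-04 -0.e+00 -1.e+00] F [ 0.1 -0.4 -1.4] Tq [0.014 0.002 0.051] q6 -2.752 op 32.37 g 59.8
rotvec [ 0.0003 -0.0001 -0.0164] shift [-0.0002 -0.0003  0.0129]
mouth [383. 287.] flange base [380. 345.] plate corner
```

View pics/c4.png

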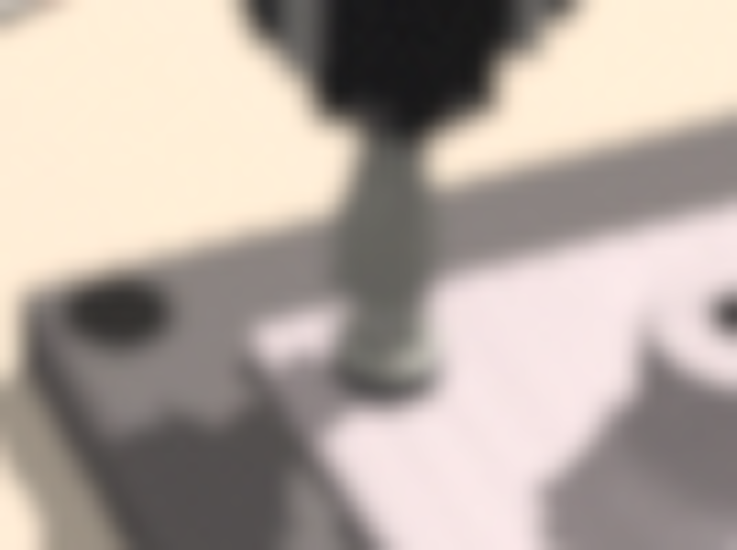

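The crop shows the socket centred at x≈385 and the screw flange at x≈386, so they are in line. Lowering gently.

Scaled: 0.004 m / 0.6 = 0.0067, 0.003 m / 0.6 = 0.005.

Emit:
move_arm:
  motion:
    - [0,0,0,0,0,0.0033,0.025]
    - [0,0,0,0,0,0.005,0.025]
    - [0,0,0,0,0,0.0067,0.025]
    - [0,0,0,0,0,0.0067,0.025]
    - [0,0,0,0,0,0.0067,0.025]

```text
clock: 14.42
eef_pos: [520.5, 34.1, 99.1]
tcp_rot: [-3.141, 0.0, -1.898]
contact_force: [-0.6, -0.4, 1.2]
opening: 0.375
grasp_force: 60.0
```

Scaled: 0.001 m / 0.6 = 0.0017.

Emit:
move_arm:
  motion:
    - [0,0,0,0,0,0.0017,0.025]
    - [0,0,0,0,0,0.0017,0.025]
    - [0,0,0,0,0,0.0017,0.025]

```text
clock: 14.8
eef_pos: [520.6, 34.1, 98.6]
tcp_rot: [-3.141, 0.0, -1.898]
contact_force: [-2.2, 0.3, 8.6]
opening: 0.375
grasp_force: 61.2
```

Scaled: 0.56 rad / 1.5708 = 0.3565.

Emit:
move_arm:
  motion:
    - [0,0,0.0509,0,0,0,0.025]
    - [0,0,0.1019,0,0,0,0.025]
    - [0,0,0.1528,0,0,0,0.025]
    - [0,0,0.2037,0,0,0,0.025]
    - [0,0,0.2546,0,0,0,0.025]
    - [0,0,0.3056,0,0,0,0.025]
    - [0,0,0.3565,0,0,0,0.025]
    - [0,0,0.3565,0,0,0,0.025]

```text
clock: 15.8
eef_pos: [521.3, 33.7, 98.6]
tcp_rot: [-3.14, 0.001, -2.459]
contact_force: [0.2, -3.2, 5.5]
opening: 0.376
grasp_force: 60.6
```

```bash
python3 go.py
```

```text
t 15.8 pos [521.27  33.73  98.63] ya 129.14 tilt [ 1.7e-03 -6.0e-04 -1.0e+00] F [ 0.2 -3.2  5.5] Tq [-0.62   0.     0.022] q6 -2.191 op 32.12 g 60.6
```

Scaled: -0.0008 m / 0.6 = -0.0013, 0.0006 m / 0.6 = 0.001, 0.5 rad / 1.5708 = 0.3183.

Emit:
move_arm:
  motion:
    - [0,0,0,0.001,-0.0013,0,0.025]
    - [0,0,0,0.001,-0.0013,0,0.025]
    - [0,0,0.0637,0.001,-0.0013,0,0.025]
    - [0,0,0.1273,0.001,-0.0013,0,0.025]
    - [0,0,0.191,0.001,-0.0013,0,0.025]
    - [0,0,0.2546,0.001,-0.0013,0,0.025]
    - [0,0,0.3183,0.001,-0.0013,0,0.025]
    - [0,0,0.3183,0.001,-0.0013,0,0.025]

```text
clock: 16.8
eef_pos: [521.0, 33.0, 98.5]
tcp_rot: [-3.141, 0.001, -2.959]
contact_force: [-0.1, -0.3, 5.0]
opening: 0.374
grasp_force: 60.6
```

```bash
python3 go.py
```

```text
t 16.8 pos [521.03  33.05  98.49] ya 100.45 tilt [ 1.1e-03 -1.0e-04 -1.0e+00] F [-0.1 -0.3  5. ] Tq [-0.185  0.132  0.042] q6 -1.693 op 31.91 g 60.6
```

Scaled: 0.0004 m / 0.6 = 0.0007, 0.6 rad / 1.5708 = 0.382.

Emit:
move_arm:
  motion:
    - [0,0,0,0,0,0.0007,0.025]
    - [0,0,0.0637,0,0,0.0007,0.025]
    - [0,0,0.1273,0,0,0.0007,0.025]
    - [0,0,0.191,0,0,0.0007,0.025]
    - [0,0,0.2546,0,0,0.0007,0.025]
    - [0,0,0.3183,0,0,0.0007,0.025]
    - [0,0,0.382,0,0,0.0007,0.025]
    - [0,0,0.382,0,0,0.0007,0.025]

```text
clock: 17.8
eef_pos: [521.2, 33.1, 98.4]
tcp_rot: [3.141, 0.001, 2.724]
contact_force: [-1.3, -0.1, 8.5]
opening: 0.377
grasp_force: 61.0
```

```bash
python3 go.py;python3 -c "
from h import *
S=np.mean([grab_frame('scene')[0].astype(float) for _ in range(4)],0)
I=np.clip(1.3*S[225:275,325:392,::-1],0,255).astype(np.uint8);cv2.imwrite('pics/c5.png',cv2.resize(I,None,fx=11,fy=11,interpolation=cv2.INTER_CUBIC))"
```

```text
t 17.8 pos [521.16  33.09  98.36] ya 66.07 tilt [ 0.0014 -0.     -1.    ] F [-1.3 -0.1  8.5] Tq [-0.138  0.267  0.041] q6 -1.092 op 32.16 g 61.0
```

View pics/c5.png

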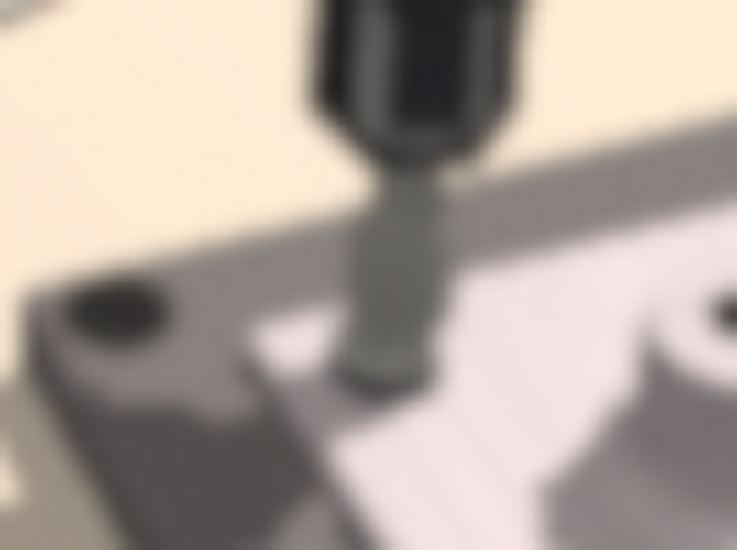

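The socket axis now sits about 1 px (2 mm) right of the screw, so the driver is about 1.3 mm off the tool axis along tool x. I'll lift slightly, correct and set down again.

Scaled: -0.002 m / 0.6 = -0.0033, -0.001 m / 0.6 = -0.0017.

Emit:
move_arm:
  motion:
    - [0,0,0,0,0,-0.0033,0.025]
    - [0,0,0,0.0033,0.0007,-0.0033,0.025]
    - [0,0,0,0.0033,0.0007,-0.0033,0.025]
    - [0,0,0,0.0033,0.0007,-0.0017,0.025]
    - [0,0,0,0.0033,0.0007,-0.0005,0.025]
    - [0,0,0,0.0033,0.0007,0,0.025]
    - [0,0,0,0.0033,0.0007,0,0.025]

```text
clock: 18.88
eef_pos: [519.0, 34.1, 97.6]
tcp_rot: [-3.142, 0.0, 2.725]
contact_force: [0.9, -1.7, 0.1]
opening: 0.377
grasp_force: 59.9
```

```bash
python3 go.py
```

```text
t 18.88 pos [519.03  34.14  97.59] ya 66.15 tilt [ 4.e-04 -2.e-04 -1.e+00] F [ 0.9 -1.7  0.1] Tq [-0.398 -0.251 -0.031] q6 -1.091 op 32.21 g 59.9
```

Scaled: -0.0005 m / 0.6 = -0.0008, -0.0004 m / 0.6 = -0.0007, 0.6 rad / 1.5708 = 0.382.

Emit:
move_arm:
  motion:
    - [0,0,0,-0.0005,-0.0003,0.0005,0.025]
    - [0,0,0.0637,-0.0005,-0.0002,0.0005,0.025]
    - [0,0,0.1273,-0.0005,0,0.0005,0.025]
    - [0,0,0.191,-0.0007,0.0003,0.0005,0.025]
    - [0,0,0.2546,-0.0007,0.0005,0.0005,0.025]
    - [0,0,0.3183,-0.0008,0.0007,0.0005,0.025]
    - [0,0,0.382,-0.0008,0.0008,0.0005,0.025]
    - [0,0,0.382,-0.0008,0.0008,0.0005,0.025]

```text
clock: 19.88
eef_pos: [519.6, 34.6, 97.3]
tcp_rot: [3.141, -0.0, 2.126]
contact_force: [1.1, 0.6, -1.4]
opening: 0.376
grasp_force: 59.8
```

```bash
python3 go.py
```

```text
t 19.88 pos [519.55  34.62  97.25] ya 31.81 tilt [ 2.e-04  1.e-04 -1.e+00] F [ 1.1  0.6 -1.4] Tq [-0.068 -0.291 -0.009] q6 -0.492 op 32.14 g 59.8
```

Scaled: 0.0015 m / 0.6 = 0.0025, 0.001 m / 0.6 = 0.0017.

Emit:
move_arm:
  motion:
    - [0,0,0,0,0,0.0008,0.025]
    - [0,0,0,0,0,0.0017,0.025]
    - [0,0,0,0,0,0.0025,0.025]
    - [0,0,0,0,0,0.0025,0.025]

```text
clock: 20.38
eef_pos: [519.5, 34.5, 95.8]
tcp_rot: [3.142, 0.0, 2.126]
contact_force: [1.3, -0.4, -0.5]
opening: 0.374
grasp_force: 59.9
```

It's engaged and sliding down freely, with the force near zero. Continuing down.

Scaled: 0.0025 m / 0.6 = 0.0042, 0.002 m / 0.6 = 0.0033.

Emit:
move_arm:
  motion:
    - [0,0,0,0,0,0.0017,0.025]
    - [0,0,0,0,0,0.0033,0.025]
    - [0,0,0,0,0,0.0042,0.025]
    - [0,0,0,0,0,0.0042,0.025]

```text
clock: 20.88
eef_pos: [519.6, 34.6, 93.3]
tcp_rot: [3.141, 0.0, 2.125]
contact_force: [2.1, -0.1, -1.1]
opening: 0.375
grasp_force: 59.9
```

Scaled: 0.002 m / 0.6 = 0.0033, 0.0016 m / 0.6 = 0.0027.

Emit:
move_arm:
  motion:
    - [0,0,0,0,0,0.0013,0.025]
    - [0,0,0,0,0,0.0027,0.025]
    - [0,0,0,0,0,0.0033,0.025]
    - [0,0,0,0,0,0.0033,0.025]

```text
clock: 21.38
eef_pos: [519.7, 34.5, 92.0]
tcp_rot: [3.141, 0.0, 2.125]
contact_force: [-1.9, -1.1, 10.2]
opening: 0.38
grasp_force: 61.4
```

```bash
python3 go.py
```

```text
t 21.38 pos [519.71  34.51  92.04] ya 31.77 tilt [ 5.e-04 -1.e-04 -1.e+00] F [-1.9 -1.1 10.2] Tq [-0.21   0.217  0.017] q6 -0.491 op 32.45 g 61.4
```

The socket is seated on the flange at 11.5 N. Now I'll press to about 18–20 N and turn clockwise, following the 6 mm/turn pitch.

Scaled: 0.0007 m / 0.6 = 0.0012, 0.0006 m / 0.6 = 0.001, 0.3 rad / 1.5708 = 0.191.

Emit:
move_arm:
  motion:
    - [0,0,0,0,0,0.0003,0.025]
    - [0,0,0,0,0,0.0007,0.025]
    - [0,0,0.0637,0,0.0002,0.0008,0.025]
    - [0,0,0.1273,0,0.0005,0.001,0.025]
    - [0,0,0.191,-0.0002,0.0007,0.0012,0.025]
    - [0,0,0.191,-0.0002,0.0007,0.0012,0.025]
  grip_force: 90

```text
clock: 22.12
eef_pos: [520.2, 34.7, 91.7]
tcp_rot: [3.141, 0.0, 1.824]
contact_force: [-2.5, -0.8, 14.2]
opening: 0.368
grasp_force: 90.2
```

```bash
python3 go.py
```

```text
t 22.12 pos [520.22  34.71  91.75] ya 14.51 tilt [ 7.e-04  0.e+00 -1.e+00] F [-2.5 -0.8 14.2] Tq [-0.128  0.528 -0.002] q6 -0.189 op 31.39 g 90.2
```

Scaled: 0.0008 m / 0.6 = 0.0013, 0.0007 m / 0.6 = 0.0012, 0.6 rad / 1.5708 = 0.382.

Emit:
move_arm:
  motion:
    - [0,0,0.0637,0,-0.0002,0.0005,0.025]
    - [0,0,0.1273,0,-0.0002,0.0007,0.025]
    - [0,0,0.191,0,0,0.0008,0.025]
    - [0,0,0.2546,-0.0002,0.0002,0.001,0.025]
    - [0,0,0.3183,-0.0002,0.0003,0.0012,0.025]
    - [0,0,0.382,-0.0002,0.0005,0.0013,0.025]
    - [0,0,0.382,-0.0002,0.0005,0.0013,0.025]

```text
clock: 23.0
eef_pos: [521.1, 34.8, 91.2]
tcp_rot: [3.14, -0.001, 1.224]
contact_force: [-1.2, -0.5, 14.8]
opening: 0.375
grasp_force: 90.2
```

```bash
python3 go.py
```

```text
t 23.0 pos [521.09  34.8   91.16] ya -19.87 tilt [ 1.9e-03  2.0e-04 -1.0e+00] F [-1.2 -0.5 14.8] Tq [-0.041  0.304  0.027] q6 0.41 op 32.03 g 90.2
```

It is feeding: down 0.59 mm over 0.6 rad at about 16 N. Continuing.

Scaled: 0.0012 m / 0.6 = 0.002, 0.0011 m / 0.6 = 0.0018, 1.2 rad / 1.5708 = 0.7639.

Emit:
move_arm:
  motion:
    - [0,0,0.0955,0,0.0002,0.0003,0.025]
    - [0,0,0.191,0,0.0003,0.0007,0.025]
    - [0,0,0.2865,-0.0002,0.0005,0.0008,0.025]
    - [0,0,0.382,-0.0002,0.0007,0.0012,0.025]
    - [0,0,0.4775,-0.0003,0.0008,0.0013,0.025]
    - [0,0,0.573,-0.0005,0.001,0.0015,0.025]
    - [0,0,0.6685,-0.0007,0.0012,0.0018,0.025]
    - [0,0,0.7639,-0.0008,0.0012,0.002,0.025]

```text
clock: 24.0
eef_pos: [522.1, 33.6, 90.0]
tcp_rot: [3.141, -0.003, 0.021]
contact_force: [1.3, -3.7, 13.3]
opening: 0.374
grasp_force: 89.9
```

```bash
python3 go.py
```

```text
t 24.0 pos [522.1   33.58  89.98] ya -88.8 tilt [ 2.9e-03 -6.0e-04 -1.0e+00] F [ 1.3 -3.7 13.3] Tq [-0.816 -0.15   0.045] q6 1.613 op 31.93 g 89.9
```

Scaled: 0.0011 m / 0.6 = 0.0018, 0.001 m / 0.6 = 0.0017, 1.2 rad / 1.5708 = 0.7639.

Emit:
move_arm:
  motion:
    - [0,0,0.0955,0,0.0007,0.0002,0.025]
    - [0,0,0.191,0,0.001,0.0005,0.025]
    - [0,0,0.2865,-0.0002,0.0012,0.0007,0.025]
    - [0,0,0.382,-0.0002,0.0013,0.001,0.025]
    - [0,0,0.4775,-0.0003,0.0015,0.0012,0.025]
    - [0,0,0.573,-0.0005,0.0017,0.0013,0.025]
    - [0,0,0.6685,-0.0007,0.0018,0.0017,0.025]
    - [0,0,0.7639,-0.0008,0.0018,0.0018,0.025]

```text
clock: 25.0
eef_pos: [521.3, 32.2, 88.8]
tcp_rot: [-3.14, -0.002, -1.179]
contact_force: [-0.2, -4.1, 13.1]
opening: 0.368
grasp_force: 89.9
```

```bash
python3 go.py
```

```text
t 25.0 pos [521.29  32.22  88.77] ya -157.55 tilt [ 0.0022 -0.001  -1.    ] F [-0.2 -4.1 13.1] Tq [-1.108  0.013  0.008] q6 2.81 op 31.45 g 89.9
```

About 3.2 mm is in, and the wrist is near its range end. I'll release, recentre on the screw (520.5,33.2), turn back 180° and regrip.

Scaled: -0.0014 m / 0.6 = -0.0023, -0.0008 m / 0.6 = -0.0013, -0.9 rad / 1.5708 = -0.573.

Emit:
move_arm:
  motion:
    - [0,0,0,0,0,-0.0013,0.025]
    - [0,0,0,0,0,-0.0013,0.07]
    - [0,0,0,0,0,-0.0013,0.07]
    - [0,0,-0.1146,-0.0023,0.0005,-0.0013,0.07]
    - [0,0,-0.2292,-0.0023,0.0005,-0.0013,0.07]
    - [0,0,-0.3438,-0.0023,0.0005,-0.0013,0.07]
    - [0,0,-0.4584,-0.0023,0.0005,-0.0013,0.07]
    - [0,0,-0.573,-0.0023,0.0005,-0.0013,0.07]

```text
clock: 26.0
eef_pos: [518.8, 34.1, 87.9]
tcp_rot: [3.141, 0.001, -0.269]
contact_force: [-0.3, -0.3, 0.6]
opening: 0.817
grasp_force: 0.0
```

Scaled: -1.44 rad / 1.5708 = -0.9167.

Emit:
move_arm:
  motion:
    - [0,0,-0.1146,0,0,0,0.07]
    - [0,0,-0.2292,0,0,0,0.07]
    - [0,0,-0.3438,0,0,0,0.07]
    - [0,0,-0.4584,0,0,0,0.07]
    - [0,0,-0.573,0,0,0,0.07]
    - [0,0,-0.6875,0,0,0,0.07]
    - [0,0,-0.8021,0,0,0,0.07]
    - [0,0,-0.9167,0,0,0,0.07]

```text
clock: 27.0
eef_pos: [518.8, 34.2, 87.9]
tcp_rot: [-3.14, 0.0, 1.172]
contact_force: [0.2, 1.0, 1.3]
opening: 0.818
grasp_force: 0.0
```

Scaled: -0.8 rad / 1.5708 = -0.5093.

Emit:
move_arm:
  motion:
    - [0,0,-0.1146,0,0,0,0.07]
    - [0,0,-0.2292,0,0,0,0.07]
    - [0,0,-0.3438,0,0,0,0.07]
    - [0,0,-0.4584,0,0,0,0.07]
    - [0,0,-0.5093,0,0,0,0.07]
    - [0,0,-0.5093,0,0,0,0.07]

```text
clock: 27.75
eef_pos: [518.9, 34.1, 88.0]
tcp_rot: [-3.141, -0.0, 1.965]
contact_force: [-0.4, 0.5, 0.4]
opening: 0.819
grasp_force: 0.0
```

```bash
python3 go.py 520.5 33.2 89.5 22.45
```

```text
t 27.75 pos [518.9   34.12  87.96] ya 22.58 tilt [-1.e-03  1.e-04 -1.e+00] F [-0.4  0.5  0.4] Tq [-0.025  0.01   0.048] q6 -0.332 op 69.96 g 0.0
rotvec [-0.0009 -0.0004  0.0023] shift [-0.0015  0.0011 -0.0015]
```

Scaled: -0.0015 m / 0.6 = -0.0025, 0.0011 m / 0.6 = 0.0018.

Emit:
move_arm:
  motion:
    - [0,0,0,-0.0025,0.0018,-0.0017,0.06]
    - [0,0,0,-0.0025,0.0018,-0.0017,0.045]
    - [0,0,0,-0.0025,0.0018,-0.0017,0.038]
    - [0,0,0,-0.0025,0.0018,-0.0017,0.034]
    - [0,0,0,-0.0025,0.0018,-0.0017,0.032]
    - [0,0,0,-0.0025,0.0018,-0.0017,0.03]
    - [0,0,0,-0.0025,0.0018,-0.0017,0.025]
    - [0,0,0,-0.0025,0.0018,-0.0017,0.025]
  grip_force: 20

```text
clock: 28.75
eef_pos: [520.9, 33.0, 89.3]
tcp_rot: [-3.142, -0.0, 1.965]
contact_force: [-1.5, 0.3, 2.0]
opening: 0.382
grasp_force: 20.6
```

Emit:
move_arm:
  motion:
    - [0,0,0,0,0,0,0.025]
    - [0,0,0,0,0,0,0.025]
  grip_force: 60

```text
clock: 29.0
eef_pos: [520.9, 33.0, 89.4]
tcp_rot: [-3.142, -0.0, 1.965]
contact_force: [-1.1, -0.9, 2.4]
opening: 0.372
grasp_force: 62.3
```

```bash
python3 go.py 520.5 33.2 89.5 22.45
```

```text
t 29.0 pos [520.93  33.04  89.37] ya 22.61 tilt [-1.e-04 -0.e+00 -1.e+00] F [-1.1 -0.9  2.4] Tq [-0.06   0.34  -0.009] q6 -0.334 op 31.78 g 62.3
rotvec [-0.0001 -0.      0.0027] shift [ 0.0003 -0.0003 -0.0001]
```

Scaled: 0.0015 m / 0.6 = 0.0025, 0.0013 m / 0.6 = 0.0022, 1.28 rad / 1.5708 = 0.8149.

Emit:
move_arm:
  motion:
    - [0,0,0.1019,0,0,0.0007,0.025]
    - [0,0,0.2037,0,0,0.001,0.025]
    - [0,0,0.3056,0,0,0.0012,0.025]
    - [0,0,0.4074,0,0,0.0015,0.025]
    - [0,0,0.5093,0,0,0.0017,0.025]
    - [0,0,0.6112,0,0,0.002,0.025]
    - [0,0,0.713,0,0,0.0022,0.025]
    - [0,0,0.8149,0,0,0.0025,0.025]

```text
clock: 30.0
eef_pos: [520.9, 32.9, 88.0]
tcp_rot: [3.142, 0.0, 0.68]
contact_force: [-1.4, -1.0, 6.8]
opening: 0.375
grasp_force: 62.7
```

```bash
python3 go.py
```

```text
t 30.0 pos [520.9   32.94  88.  ] ya -51.02 tilt [-1.e-04 -2.e-04 -1.e+00] F [-1.4 -1.   6.8] Tq [-0.264  0.538  0.045] q6 0.951 op 32.06 g 62.7
```

Scaled: 0.0012 m / 0.6 = 0.002, 0.0011 m / 0.6 = 0.0018, 1.28 rad / 1.5708 = 0.8149.

Emit:
move_arm:
  motion:
    - [0,0,0.1019,0,0,0.0003,0.025]
    - [0,0,0.2037,0,0,0.0005,0.025]
    - [0,0,0.3056,0,0,0.0008,0.025]
    - [0,0,0.4074,0,0,0.001,0.025]
    - [0,0,0.5093,0,0,0.0013,0.025]
    - [0,0,0.6112,0,0,0.0015,0.025]
    - [0,0,0.713,0,0,0.0018,0.025]
    - [0,0,0.8149,0,0,0.002,0.025]

```text
clock: 31.0
eef_pos: [520.6, 33.0, 86.8]
tcp_rot: [3.141, 0.001, -0.6]
contact_force: [-2.5, 0.8, 6.9]
opening: 0.378
grasp_force: 62.8
```

```bash
python3 go.py
```

```text
t 31.0 pos [520.63  33.01  86.76] ya -124.37 tilt [-7.e-04 -1.e-04 -1.e+00] F [-2.5  0.8  6.9] Tq [-0.026  0.608  0.026] q6 2.231 op 32.27 g 62.8
```

Scaled: 0.0006 m / 0.6 = 0.001, 0.0005 m / 0.6 = 0.0008, 0.72 rad / 1.5708 = 0.4584.

Emit:
move_arm:
  motion:
    - [0,0,0.0764,0,0,0.0002,0.025]
    - [0,0,0.1528,0,0,0.0003,0.025]
    - [0,0,0.2292,0,0,0.0005,0.025]
    - [0,0,0.3056,0,0,0.0008,0.025]
    - [0,0,0.382,0,0,0.0008,0.025]
    - [0,0,0.4584,0,0,0.001,0.025]
    - [0,0,0.4584,0,0,0.001,0.025]

```text
clock: 31.88
eef_pos: [521.2, 33.1, 86.4]
tcp_rot: [-3.141, 0.0, -1.316]
contact_force: [-1.9, -0.2, 7.7]
opening: 0.379
grasp_force: 62.9
```

```bash
python3 go.py
```

```text
t 31.88 pos [521.16  33.1   86.42] ya -165.42 tilt [ 4.e-04  1.e-04 -1.e+00] F [-1.9 -0.2  7.7] Tq [0.003 0.453 0.051] q6 2.948 op 32.4 g 62.9
```

The screw should be home now, at about 5.9 mm. I'll lift off, go over the rack, then check the screw height and the hole positions.

```bash
python3 -c "
from h import *
m=plane('top',217.5,191.9,62)[:2];print('mid',m);d=np.array([531.2-511.6,429.3-306.5]);d/=np.linalg.norm(d);print(m-62*d,m+62*d,(np.array([531.2,429.3])+[511.6,306.5])/2)"; python3 go.py 511.5 306.5 170 -110
```

```text
mid [522.20255496 368.41616113]
[512.43047886 307.19111292] [531.97463106 429.64120934] [521.4 367.9]
t 31.88 pos [521.16  33.1   86.42] ya -165.42 tilt [ 4.e-04  1.e-04 -1.e+00] F [-1.9 -0.2  7.7] Tq [0.003 0.453 0.051] q6 2.948 op 32.4 g 62.9
rotvec [-4.000e-04 -2.000e-04 -9.673e-01] shift [-0.267  -0.0595 -0.0836]
```

Scaled: -0.09 m / 0.6 = -0.15, -0.06 m / 0.6 = -0.1, -0.1 rad / 1.5708 = -0.0637.

Emit:
move_arm:
  motion:
    - [0,0,0,0,0,-0.0017,0.025]
    - [0,0,0,0,0,-0.0167,0.025]
    - [0,0,0,0,0,-0.05,0.025]
    - [0,0,0,0,0,-0.1,0.025]
    - [0,0,-0.0318,0,0,-0.15,0.025]
    - [0,0,-0.0637,0,0,-0.15,0.025]
  grip_force: 60

```text
clock: 32.62
eef_pos: [522.7, 33.1, 178.8]
tcp_rot: [-3.137, -0.001, -1.213]
contact_force: [0.6, -0.5, -0.8]
opening: 0.374
grasp_force: 61.8
```

```bash
python3 go.py 511.5 306.5 170 -110
```

```text
t 32.62 pos [522.65  33.12 178.82] ya -159.5 tilt [ 4.8e-03  3.0e-04 -1.0e+00] F [ 0.6 -0.5 -0.8] Tq [ 0.027 -0.012  0.008] q6 2.844 op 31.91 g 61.8
rotvec [-0.0036 -0.0033 -0.8639] shift [-0.26   -0.0853  0.0088]
```

Scaled: -0.26 m / 0.6 = -0.4333, -0.0866 m / 0.6 = -0.1443, -0.86 rad / 1.5708 = -0.5475.

Emit:
move_arm:
  motion:
    - [0,0,-0.0955,-0.0833,-0.0283,0,0.025]
    - [0,0,-0.191,-0.1667,-0.0567,0,0.025]
    - [0,0,-0.2865,-0.25,-0.0833,0,0.025]
    - [0,0,-0.382,-0.3333,-0.1117,0,0.025]
    - [0,0,-0.4775,-0.4167,-0.1383,0,0.025]
    - [0,0,-0.5475,-0.4333,-0.1443,0,0.025]
    - [0,0,-0.5475,-0.4333,-0.1443,0.0333,0.025]
    - [0,0,-0.5475,-0.4333,-0.1443,0.05,0.025]

```text
clock: 33.62
eef_pos: [510.9, 306.9, 145.3]
tcp_rot: [3.141, 0.001, -0.354]
contact_force: [-0.1, 0.1, -1.1]
opening: 0.375
grasp_force: 61.8
```

```bash
python3 -c "
from h import *
T=[];D=[]
for _ in range(6):
    p,d=grab_frame('top');T.append(p.astype(float));D.append(d)
T=np.mean(T,0);D=np.median(D,0)
for u,v in [(451,153),(396,149),(399,196),(448,201),(423,200),(412,190)]:
  print(u,v,[w('top',u+i,v+j,np.median(D[v+j-1:v+j+2,u+i-1:u+i+2]))[2].round(1) for i in(-1,0,1) for j in (-1,0,1)])
S=grab_frame('scene')[0].astype(float)
e=lambda I,x,y,w,h,s:cv2.resize(np.clip(1.6*I[y:y+h,x:x+w,::-1],0,255).astype(np.uint8),(0,0),fx=s,fy=s,interpolation=cv2.INTER_CUBIC)
cv2.imwrite('pics/c6.png',np.hstack([e(S,335,225,100,75,4),e(S,255,120,100,75,4)]))"; python3 go.py 512 306.8 100 -110
```

```text
451 153 [np.float64(38.0), np.float64(37.7), np.float64(37.2), np.float64(38.3), np.float64(38.3), np.float64(37.4), np.float64(37.9), np.float64(37.7), np.float64(37.0)]
396 149 [np.float64(27.6), np.float64(28.2), np.float64(27.6), np.float64(27.6), np.float64(28.8), np.float64(28.4), np.float64(30.0), np.float64(29.8), np.float64(28.6)]
399 196 [np.float64(37.8), np.float64(38.1), np.float64(37.4), np.float64(37.6), np.float64(38.1), np.float64(37.7), np.float64(38.1), np.float64(37.9), np.float64(37.7)]
448 201 [np.float64(38.0), np.float64(38.0), np.float64(37.2), np.float64(38.1), np.float64(38.3), np.float64(37.9), np.float64(38.5), np.float64(38.5), np.float64(38.0)]
423 200 [np.float64(27.5), np.float64(27.3), np.float64(27.4), np.float64(27.7), np.float64(27.5), np.float64(27.7), np.float64(27.6), np.float64(27.7), np.float64(28.1)]
412 190 [np.float64(27.9), np.float64(27.9), np.float64(27.9), np.float64(27.8), np.float64(27.8), np.float64(27.8), np.float64(27.7), np.float64(27.8), np.float64(27.6)]
t 33.98 pos [511.92 306.92 146.68] ya -110.35 tilt [ 9.e-04  5.e-04 -1.e+00] F [ 0.3 -0.3 -1.2] Tq [0.005 0.007 0.03 ] q6 2.463 op 32.15 g 61.8
rotvec [-0.0008 -0.0006 -0.006 ] shift [0.0001 0.0001 0.0467]
```

View pics/c6.png

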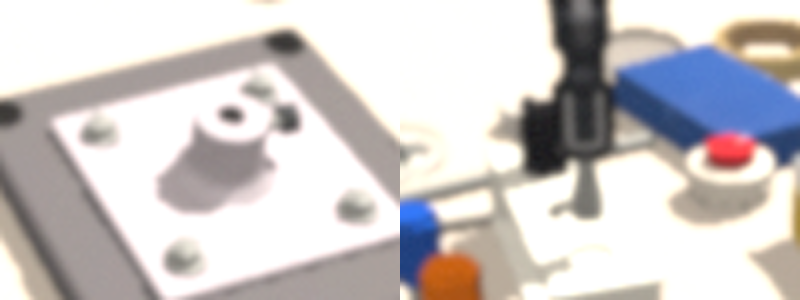

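The screw is home: its head reads 38.0 mm, the same as its neighbours. In the right crop the driver hangs over its hole at about (587,215). Lowering it in.

Scaled: 0.039 m / 0.6 = 0.065, 0.034 m / 0.6 = 0.0567.

Emit:
move_arm:
  motion:
    - [0,0,0,0,0,0.025,0.025]
    - [0,0,0,0,0,0.0467,0.025]
    - [0,0,0,0,0,0.0567,0.025]
    - [0,0,0,0,0,0.065,0.025]
    - [0,0,0,0,0,0.065,0.025]

```text
clock: 34.6
eef_pos: [511.3, 306.8, 106.6]
tcp_rot: [3.141, 0.0, -0.355]
contact_force: [-0.7, 0.3, -0.9]
opening: 0.381
grasp_force: 61.8
```

Emit:
move_arm:
  motion:
    - [0,0,0,0,0,0.0167,0.025]
    - [0,0,0,0,0,0.0333,0.025]
    - [0,0,0,0,0,0.0467,0.025]
    - [0,0,0,0,0,0.055,0.025]
    - [0,0,0,0,0,0.055,0.025]
    - [0,0,0,0,0,0.055,0.025]

```text
clock: 35.35
eef_pos: [511.7, 307.0, 74.2]
tcp_rot: [-3.141, -0.0, -0.355]
contact_force: [0.2, 0.2, -0.7]
opening: 0.377
grasp_force: 61.8
```

```bash
python3 go.py
```

```text
t 35.35 pos [511.66 307.02  74.17] ya -110.32 tilt [ 3.e-04  2.e-04 -1.e+00] F [ 0.2  0.2 -0.7] Tq [-0.026  0.034 -0.014] q6 2.463 op 32.16 g 61.8
```

Nearly seated. I'll lower the last 2 mm, release, retreat upward and check.

Scaled: -0.06 m / 0.6 = -0.1, -0.02 m / 0.6 = -0.0333.

Emit:
move_arm:
  motion:
    - [0,0,0,0,0,0.0017,0.025]
    - [0,0,0,0,0,0.0033,0.025]
    - [0,0,0,0,0,0.0033,0.04]
    - [0,0,0,0,0,0.0033,0.07]
    - [0,0,0,0,0,0.0033,0.0854]
    - [0,0,0,0,0,0.0033,0.0854]
    - [0,0,0,0,0,-0.0333,0.0854]
    - [0,0,0,0,0,-0.1,0.0854]

```text
clock: 36.35
eef_pos: [510.4, 306.3, 133.2]
tcp_rot: [3.139, 0.002, -0.355]
contact_force: [0.5, -0.4, 0.2]
opening: 1.0
grasp_force: 0.0
```

Scaled: 0.17 m / 0.6 = 0.2833, 0.12 m / 0.6 = 0.2.

Emit:
move_arm:
  motion:
    - [0,0,0,0,0,-0.1,0.0854]
    - [0,0,0,0.1,0,-0.1833,0.0854]
    - [0,0,0,0.2,0,-0.1833,0.0854]
    - [0,0,0,0.2833,0,-0.1833,0.0854]
    - [0,0,0,0.2833,0,-0.1833,0.0854]
    - [0,0,0,0.2833,0,-0.1833,0.0854]

```text
clock: 37.1
eef_pos: [670.4, 247.7, 243.3]
tcp_rot: [3.141, 0.001, -0.355]
contact_force: [-0.4, -0.2, -0.9]
opening: 1.001
grasp_force: 0.0
```

```bash
python3 go.py; python3 -c "
from h import *
p,d=snap('top','t7');S=grab_frame('scene')[0].astype(float)
for u,v in [(181,185),(249,196)]: print([w('top',u+i,v,np.median(d[v-1:v+2,u+i-1:u+i+2]))[2].round(1) for i in(-4,0,4)])
e=lambda I,x,y,w,h,s:cv2.resize(np.clip(1.6*I[y:y+h,x:x+w,::-1],0,255).astype(np.uint8),(0,0),fx=s,fy=s,interpolation=cv2.INTER_CUBIC)
cv2.imwrite('pics/c7.png',np.hstack([e(S,240,120,100,75,4),e(p.astype(float),155,150,133,100,3)[:300,:399]]))"
```

```text
t 37.1 pos [670.38 247.68 243.31] ya -110.36 tilt [-1.4e-03 -2.0e-04 -1.0e+00] F [-0.4 -0.2 -0.9] Tq [0.044 0.023 0.015] q6 2.278 op 85.52 g 0.0
[np.float64(106.4), np.float64(107.3), np.float64(105.1)]
[np.float64(724.5), np.float64(726.4), np.float64(727.9)]
```

View pics/c7.png

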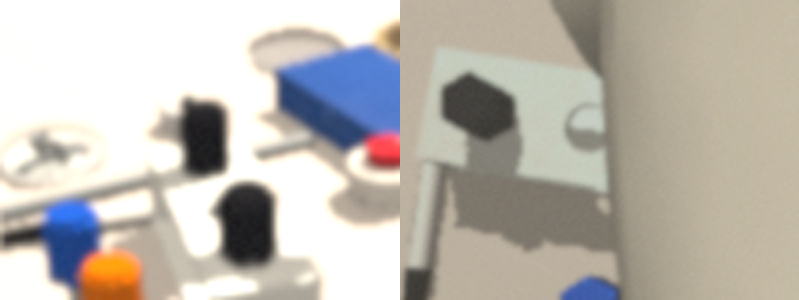

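The scene view shows both black drivers upright and seated in the rack, with handles at (204,137) and (247,223) in the crop, as at the start. The robot is clear of everything.

```bash
python3 -c "
from rig import order;print(order.sign_off())"
```

```text
the job is handed in; nothing more can be done
None
```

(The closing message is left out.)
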